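Isolate the bench supply and pull its fuse carrier

ROBOT

A 6-joint arm with a two-finger parallel gripper is mounted at the origin on a cart in front of the work surface, level with it; the furniture and walls round the work are solid. World frame = base frame: x ahead of the robot, y to its left, z up, the work surface at z = 0. Lengths are in m, angles in rad, forces in N, time in s.
With the tool pointing down it reaches from about 0.35 to 0.775 m from the base axis. Payload 7.3 kg.
Tool frame: the origin (TCP) lies between the finger pads; the fingertips stand ahead of it and the grasp point (between the pads) lies 6 mm ahead of it (robot.tip_extent is the x of the fingertips in the tool frame, in m); x points along the fingers, z is the direction in which the jaws open and shut, and the axes are right-handed (so a half turn about x gives the same grasp; the last joint's range is limited). The gripper opens to 92 mm and grips with 3 to 60 N. Pads are 19 mm wide; open, the fingers measure 130 mm over their backs; the gripper's body (75 mm by 190 mm) begins 47 mm behind the grasp point.
Start: joints at [-1.252, 0.342, 1.524, -0, 1.275, -0.146], TCP at [0.235, -0.469, 0.252] pointing down, gripper open.
Joint ranges: [-2.53, 2.53], [-0.77, 2.02], [0.04, 2.7], [-1, 4.14], [0.28, 2.66], [-3.11, 3.11]. Speed limits (rad/s): [2.57, 2.57, 3.14, 3.14, 3.14, 3.14].

INTERFACE

Orientations are given as [roll, pitch, yaw] about the fixed x, y, z axes, in that order (R = Rz(yaw) Ry(pitch) Rx(roll)).
In Python, from cell import robot gives the robot as it stands. The module is installed in compiled form; this text tells all that it offers.
- The arm moves only by the shell command python3 -m creep 'ROWS' [FORCE]. ROWS is JSON, a list of rows, each an object with "translation": the shift along the tool's x, y, z in m, a list of three; "twist": the turn, a rotation vector about the tool's x, y, z in rad, a list of three; "hand": the opening in per cent of the stroke, from 0 (shut) to 100 (fully open). A call has 1 to 5 rows; each row is the pose to reach, as a shift and turn from the pose measured when the call began, along the tool's axes at that moment; what a row does not reach only later rows make up. A row lasts 1/10 s, in which the tool goes at most 50 mm and 8.59 degrees, less where a joint would pass 70% of its speed; a pose out of reach is approached as far as the arm can. A call with a gripper value outside its range is refused whole. The fingers move at their own pace and stop on an object; FORCE is the grip in N (left out, the last holds). Time passes only in rows, so rows that repeat a pose let the fingers close. It gives the time, the measured TCP pose, the force and the opening at its end, in the units of the state.
- robot.observe(): the state, without advancing time (a new reading comes with each control period).
- robot.read_camera(name): name is "scene" or "side" or "wrist"; returns the picture (480x640x3 uint8, blue, green, red); there is no depth.
- robot.calibration(name): a dict with "intrinsics" (3x3 intrinsics, pixels), "dist" ([k1, k2, p1, p2, k3] as OpenCV has them; the pictures are not rectified), "cam_to_world" (4x4, takes a point from camera to world coordinates); the wrist camera has in their place "mount" (4x4, takes a point from camera to tool coordinates, whose origin is the TCP and whose axes are the tool frame's). Camera axes: x right, y up, looking along -z (the intrinsics and any distortion apply to the point x, -y, -z); pixel columns grow to the right and rows downward; lengths in m; the calibration is good to about 2 mm. A picture is of the moment at which its call begins: read the wrist's pose just before it. calibration takes no time and is no camera call.
- robot.hand_in(): hands the job in, once; it reports no verdict.
The state is a dict: "time": time; "qpos": joint angles; "qvel": joint speeds; "joint_efforts": joint torques, N m; "tool_pos": TCP position; "tool_rot": TCP orientation; "contact_force": force on the tool from outside, world axes, zero at the start; "torque": the same for the moment, N m; "opening": finger opening in m.
Only numpy, scipy, OpenCV 4.12 (cv2) and the standard library are available. Lean on these libraries where they do the work, as an engineer would, in place of code of your own. Each camera call takes 0.05 s, during which the arm holds its last target. There are 200 camera calls.

TASK

Make the bench supply safe: on the aluminium plate, push the isolator's sprung knob down, turn it clockwise (seen from above) as far as it goes to the dot (off) and let it spring back up; only then pinch the two side catches of the fuse carrier fully together and draw it up out of its holder. Finish while still holding it by the pinched catches, upright and still, about 10 cm straight above its seat. Leave the tin, the tube and the mug standing or lying where they are.

Things in the scene. Friction and masses are not known exactly. Their poses are not given: they have to be found in the camera images.
- plate: fixed aluminium mounting plate lying on the bench, 130 x 320 x 8 mm (x, y, z); origin at the centre of its underside. It carries the isolator and the fuse holder, one towards each end; which is at which end varies, and both have the plate's yaw
- isolator: fixed square grey isolator housing, 80 x 80 x 34 mm, with the black knob upright in the middle of its top; origin at the centre of its underside. On its top face a dash at its +x edge marks on, a round dot near its -y edge marks off
- knob_grip (a point): point on the knob's vertical axis at the height to grip (79 mm above the isolator's origin when the knob is up). The knob is a round fluted grip 42 mm across and 32 mm tall (from 23 mm below this point to 9 mm above it) standing on a round skirt 52 mm across and 8 mm thick. Its own x axis points to the white pointer line on its top and the nose on its skirt; it turns and sinks with the knob
- iso_press (a joint): how far the knob is pushed down, m: 0 up, 0.010 bottomed. Spring: 5 N at the top, 10 N at the bottom. The knob can turn only while it is pushed down more than 6 mm; let go at off (or on) it springs up and is locked there, let go in between it stays caught down
- iso_turn (a joint): knob angle, rad: 0 = on (pointer to the isolator's +x, at the dash), grows clockwise from above to the end stop at 1.309 = off (it springs up and latches from about 1.23 to 1.309). Starts near on, with about 0.08 rad of play; friction about 0.03 N m
- holder: fixed black fuse holder, 64 x 76 x 30 mm, an open-topped well with a 6 mm floor; origin at the centre of its underside, its y axis is the carrier's pinch axis. The mouth is 44 x 51 mm; the lips on its two y sides hook the catches' teeth
- carrier: loose grey fuse carrier, 40 mm (x) wide and 66 mm tall, 0.12 kg, seated in the holder (origin 6 mm above the holder's origin, same yaw; about 1.5 mm of play); origin at the centre of its underside. Core 24 mm thick in y, with a black ribbed catch plate on each y side
- carrier_grip (a point): point on the carrier's vertical axis 48 mm above its origin (24 mm above the top of the holder), the height to pinch. The two catch plates are 30 mm wide in x, reach from the holder's top up to 14 mm above this point, and are 48 mm apart over their outer faces (along y), 36 mm when fully pinched. Their teeth leave the lips when each is pushed in more than 3.5 mm
- catch_left (a joint): how far the catch on the carrier's +y side is pushed in, m: 0 out, 0.006 fully in; spring 3 N out, 6 N in
- catch_right (a joint): the same for the catch on the carrier's -y side
- wax_tin: loose bystander: round tin 57 mm across, 34 mm tall, standing beside the plate's -y end; origin at the centre of its underside
- glue_tube: loose bystander: glue tube 31 x 122 x 24 mm lying on the robot's side of the plate; origin under its centre
- mug: loose bystander: enamel mug 69 mm across (94 mm with handle), 81 mm tall, standing beside the plate's +y end; origin under its centre

How it is judged:
On the way, in this order (a step that is already met when the one before it is completed fails the run):
1. the knob has been pushed, turned clockwise to off and has sprung back up (value of joint iso_turn above 1.2 rad and value of joint iso_press below 0.003 m), for 0.2 s.
2. the carrier is lifted clear of the holder with both catches pinched (z of carrier in the frame of holder above 0.066 m and value of joint each of catch_left, catch_right above 0.004 m and contact force between the fingers and carrier above 2 N), for 0.2 s.
At the end, for the whole second after the job is handed in: knob off (over 1.2 rad) and up (under 3 mm down); carrier held by the fingers (over 2 N), both catches in over 4 mm, upright within 0.2 rad, under 0.03 m/s, 60 to 194 mm above its seat, within 50 mm of it sideways, touching no holder, isolator, plate or bystander (all of step 1 and all of step 2 and z of carrier in the frame of holder below 0.2 m and angle between carrier's own z axis and vertical below 0.2 rad and linear speed of carrier below 0.03 m/s and contact force between carrier and holder below 0.1 N and contact force between carrier and isolator below 0.1 N and contact force between carrier and plate below 0.1 N and contact force between carrier and wax_tin below 0.1 N and contact force between carrier and glue_tube below 0.1 N and contact force between carrier and mug below 0.1 N and horizontal distance between carrier and holder below 0.05 m); the arm keeps its last pose, push and grip.
It fails at once if the knob is forced round without being pushed down (value of joint iso_turn between 0.35 and 1 rad and value of joint iso_press below 0.003 m).
It fails at once if the carrier is drawn from its seat before the knob has been turned to off (z of carrier in the frame of holder above 0.014 m and value of joint iso_turn below 1.2 rad).
It fails at once if a bystander (tin, tube, mug) is pushed more than 30 mm or tipped (distance of any of wax_tin, glue_tube, mug from where it was at the start of the episode above 0.03 m or angle between any of wax_tin, glue_tube, mug's own z axis and vertical above 0.5 rad).
It also fails if it takes over 45 s, if anything falls off the work surface, if the arm or the gripper's body presses on something with over 40 N, if the wrist force passes 120 N, or if a joint passes its speed limit or range.

## Working session

There is one attempt and no reset: what is moved stays moved. The work goes in short steps, Python scripts to look and compute and a shell command to move; the robot and the scene stay as the last step left them, time stands still between calls to the robot, and variables do not carry over. Pictures are saved under pics/ and viewed, about 8 in all and at most 12, crops included, and the job is handed in when it is done.

```bash
mkdir -p pics; cat > h.py <<'E'
import numpy as np, cv2
from cell import robot
from scipy.spatial.transform import Rotation as R
def save(n,f): 
    im=robot.read_camera(n); cv2.imwrite(f,im); return im
def T(s=None):
    s=s or robot.observe(); M=np.eye(4); M[:3,:3]=R.from_euler('xyz',s['tool_rot']).as_matrix(); M[:3,3]=s['tool_pos']; return M
def c2w(n,M=None):
    c=robot.calibration(n); return c['cam_to_world'] if 'cam_to_world' in c else (T() if M is None else M)@c['mount']
def ray(n,uv,z,C=None):
    c=robot.calibration(n); C=np.array(c2w(n) if C is None else C)
    p=cv2.undistortPoints(np.array([[uv]],float),np.array(c['intrinsics']),np.array(c['dist']))[0,0]
    d=C[:3,:3]@np.array([p[0],-p[1],-1]); o=C[:3,3]; return o+d*(z-o[2])/d[2]
def proj(n,P,C=None):
    c=robot.calibration(n); C=np.array(c2w(n) if C is None else C)
    q=(np.asarray(P,float)-C[:3,3])@C[:3,:3]*[1,-1,-1]
    return cv2.projectPoints(q,np.zeros(3),np.zeros(3),np.array(c['intrinsics']),np.array(c['dist']))[0][:,0]
E
python3 - <<'E'
from h import *
print(robot.observe(), robot.tip_extent)
for n in ('scene','side'): save(n,f'pics/{n}0.png'); print(n,c2w(n)[:3])
E
```

```text
{'time': 0.0, 'qpos': array([-1.25200434e+00,  3.42704695e-01,  1.52501996e+00, -1.13433211e-05,
        1.27538510e+00, -1.45973987e-01]), 'qvel': array([-9.59968698e-04, -5.98883404e-05, -5.26116535e-05, -2.62958410e-04,
       -1.18739315e-03, -5.57837938e-04]), 'joint_efforts': array([-1.97103168e-04, -4.31243670e+01, -2.44225073e+01,  7.16064451e-02,
        5.54354070e-02, -1.06525545e-04]), 'tool_pos': array([ 0.2352249 , -0.46894384,  0.25105326]), 'tool_rot': array([3.00276832, 1.56927919, 1.89674127]), 'contact_force': array([ 0.40148821, -0.74590066, -1.0134759 ]), 'torque': array([-0.01771512,  0.02552719,  0.05876274]), 'opening': 0.0915104035287606} 0.025
scene [[-0.53823472  0.66313292 -0.52015202 -0.09764369]
 [-0.8427896  -0.42128768  0.3349961   0.42608033]
 [ 0.00301331  0.61868524  0.78563318  0.95600972]]
side [[-0.93358936  0.18614347 -0.30620502  0.14369765]
 [-0.35826297 -0.46660008  0.80866063  0.95657585]
 [ 0.00765161  0.86465888  0.50230119  0.66886171]]
```

View pics/scene0.png

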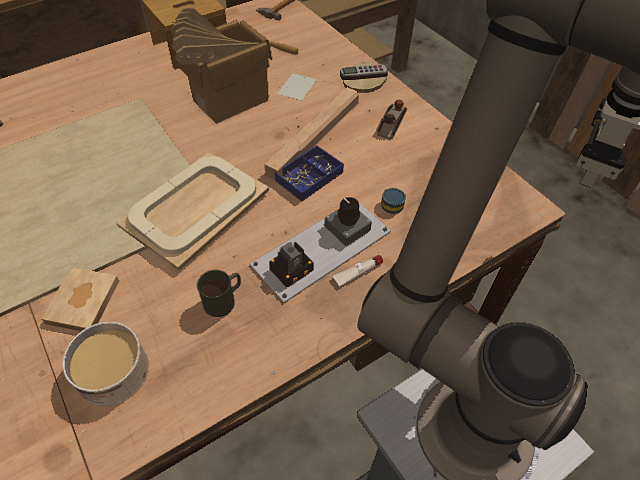

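View pics/side0.png

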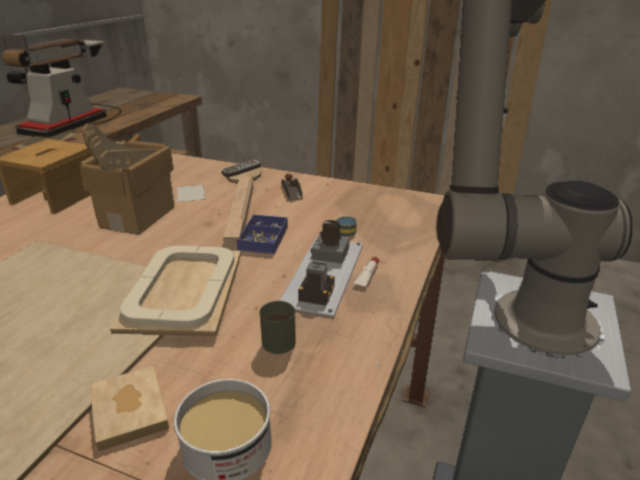

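The scene view shows the plate with corners near (252,266), (285,300) and (389,230). The isolator is at its -y end with the knob top near (349,203), and the carrier top is near (292,247). The mug, tube and tin are around it.

```bash
python3 - <<'E'
from h import *
for uv,z in [((252,266),.008),((285,300),.008),((389,230),.008),((349,201),.096),((292,247),.08)]: print(uv,ray('scene',uv,z).round(4))
for uv,z in [((331,312),.008),((363,243),.008),((331,223),.096),((317,267),.08)]: print('side',uv,ray('side',uv,z).round(4))
im=cv2.imread('pics/scene0.png')[180:310,235:405]; cv2.imwrite('pics/c1.png',cv2.resize(im,None,fx=4.5,fy=4.5,interpolation=cv2.INTER_CUBIC))
E
```

```text
(252, 266) [0.5409 0.1681 0.008 ]
(285, 300) [0.4248 0.1515 0.008 ]
(389, 230) [ 0.4591 -0.1556  0.008 ]
(349, 201) [ 0.5224 -0.0778  0.096 ]
(292, 247) [0.4904 0.092  0.08  ]
side (331, 312) [0.4316 0.1469 0.008 ]
side (363, 243) [ 0.4557 -0.1626  0.008 ]
side (331, 223) [ 0.5165 -0.0793  0.096 ]
side (317, 267) [0.4836 0.097  0.08  ]
```

View pics/c1.png

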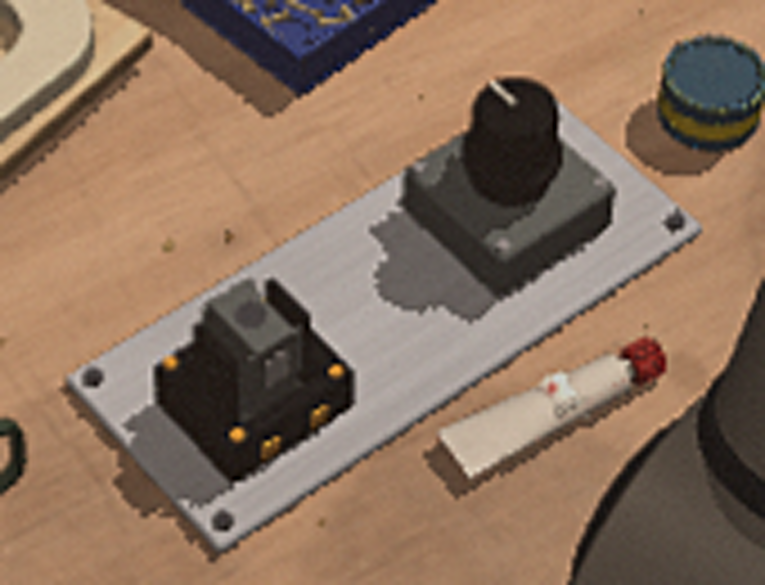

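```bash
cat >> h.py <<'E'
def go(p,phi,z=None):
    """rows' numbers to bring the grasp point (6mm ahead) to p, tool down, jaw axis (tool z) at world angle phi (mod pi)"""
    M=T(); X=np.array([0,0,-1.]); best=None
    for k in (0,np.pi):
        Z=np.array([np.cos(phi+k),np.sin(phi+k),0]); G=np.c_[X,np.cross(Z,X),Z]
        w=R.from_matrix(M[:3,:3].T@G).as_rotvec()
        t=M[:3,:3].T@(np.array(p)-.006*X-M[:3,3])
        print('trans',t.round(4),'twist',w.round(4),'jaw now',np.arctan2(M[1,2],M[0,2]).round(4))
    print('tool_pos',M[:3,3].round(4),'q',robot.observe()['qpos'].round(3),'t',robot.observe()['time'])
E
python3 - <<'E'
from h import *
print(T().round(3)); print('mug',ray('scene',(213,275),.081),ray('scene',(216,312),0),'mount',np.array(robot.calibration('wrist')['mount']).round(3))
go([.515,-.03,.25],np.pi/2+.11)
E
```

```text
[[-0.     0.894  0.448  0.235]
 [ 0.001  0.448 -0.894 -0.469]
 [-1.     0.    -0.001  0.251]
 [ 0.     0.     0.     1.   ]]
mug [0.51459411 0.26609444 0.081     ] [0.48198483 0.28793236 0.        ] mount [[ 0.     0.282 -0.959 -0.133]
 [ 0.     0.959  0.282  0.076]
 [ 1.    -0.001  0.     0.001]
 [ 0.     0.     0.     1.   ]]
trans [-0.0044  0.4468 -0.267 ] twist [-2.7868e+00 -1.0000e-04 -2.0000e-03] jaw now -1.106
trans [-0.0044  0.4468 -0.267 ] twist [ 3.548e-01 -1.500e-03  1.000e-04] jaw now -1.106
tool_pos [ 0.2352 -0.469   0.2511] q [-1.252  0.343  1.525 -0.     1.275 -0.146] t 0.1
```

```bash
python3 -m creep '[{"translation":[0,0.05,-0.03],"twist":[0.1,0,0],"hand":100},{"translation":[0,0.09,-0.055],"twist":[0.2,0,0],"hand":100},{"translation":[0,0.13,-0.08],"twist":[0.3,0,0],"hand":100},{"translation":[0,0.17,-0.105],"twist":[0.355,0,0],"hand":100},{"translation":[0,0.21,-0.13],"twist":[0.355,0,0],"hand":100}]' 40
python3 - <<'E'
from h import *
go([.515,-.03,.25],np.pi/2+.11)
E
```

```text
time: 0.6
tool_pos: [0.3652, -0.2566, 0.2512]
tool_rot: [-2.911, 1.569, 1.909]
contact_force: [0.7, -0.2, -0.9]
opening: 0.0918
trans [-0.0045  0.1733 -0.2092] twist [3.1395e+00 7.0000e-04 2.8000e-03] jaw now -1.4629
trans [-0.0045  0.1733 -0.2092] twist [-0.0021 -0.0018  0.0004] jaw now -1.4629
tool_pos [ 0.3652 -0.2566  0.2512] q [-7.850e-01  1.990e-01  1.725e+00  1.000e-03  1.219e+00  6.780e-01] t 0.6
```

```bash
python3 -m creep '[{"translation":[0,0.03,-0.036],"twist":[0,0,0],"hand":100},{"translation":[0,0.06,-0.072],"twist":[0,0,0],"hand":100},{"translation":[0,0.09,-0.11],"twist":[0,0,0],"hand":100},{"translation":[0,0.12,-0.15],"twist":[0,0,0],"hand":100},{"translation":[0,0.14,-0.18],"twist":[0,0,0],"hand":100}]' 40
python3 - <<'E'
from h import *
M=T(); np.save('M1.npy',M); save('wrist','pics/w1.png')
go([.519,-.078,.087],np.pi/2+.11)
E
```

```text
time: 1.1
tool_pos: [0.4859, -0.0599, 0.2511]
tool_rot: [-2.902, 1.568, 1.919]
contact_force: [0.6, -0.2, 0.3]
opening: 0.0917
trans [0.158  0.0289 0.0257] twist [-3.1403e+00  1.4000e-03 -7.3000e-03] jaw now -1.4595
trans [0.158  0.0289 0.0257] twist [ 0.0013 -0.0047 -0.0009] jaw now -1.4595
tool_pos [ 0.4873 -0.0564  0.2511] q [-0.274  0.28   1.616  0.005  1.247  1.183] t 1.15
```

View pics/w1.png

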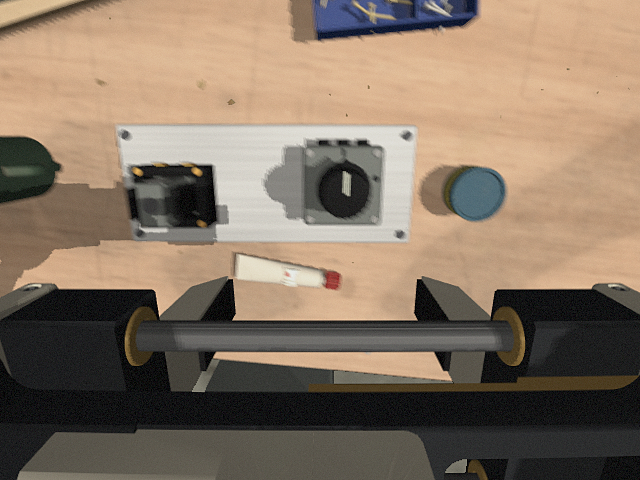

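The wrist view shows plate corners near (118,126), (417,125), (411,241) and (127,241). The knob top is centred at (346,189) with its pointer towards +x, and the holder is centred near (173,197).

```bash
python3 - <<'E'
from h import *
M=np.load('M1.npy'); C=c2w('wrist',M)
P=[ray('wrist',uv,.008,C) for uv in ((118,126),(417,125),(411,241),(127,241))]
print(np.round(P,4)); print('centre',np.mean(P,0), [np.linalg.norm(P[i]-P[i-1]).round(4) for i in range(4)])
a=P[0]-P[1]+P[3]-P[2]; y=np.arctan2(a[1],a[0])-np.pi/2; print('yaw',y)
# isolator top corners z .042
Q=[ray('wrist',uv,.042,C) for uv in ((304,146),(383,146),(381,224),(304,224))]; print('iso',np.mean(Q,0),[np.linalg.norm(Q[i]-Q[i-1]).round(4) for i in range(4)])
print('knob',ray('wrist',(344,190),.096,C))
im=cv2.imread('pics/w1.png'); cv2.imwrite('pics/w1c.png',cv2.resize(im[110:260,100:430],None,fx=2.4,fy=2.4,interpolation=cv2.INTER_CUBIC))
E
```

```text
[[ 0.5519  0.1667  0.008 ]
 [ 0.5866 -0.1466  0.008 ]
 [ 0.4609 -0.1631  0.008 ]
 [ 0.4246  0.1634  0.008 ]]
centre [0.50601313 0.00509746 0.008     ] [np.float64(0.1273), np.float64(0.3152), np.float64(0.1269), np.float64(0.3285)]
yaw 0.1104583568914339
iso [ 0.51881175 -0.07527473  0.042     ] [np.float64(0.0777), np.float64(0.0764), np.float64(0.0777), np.float64(0.0793)]
knob [ 0.5225168  -0.07297612  0.096     ]
```

View pics/w1c.png

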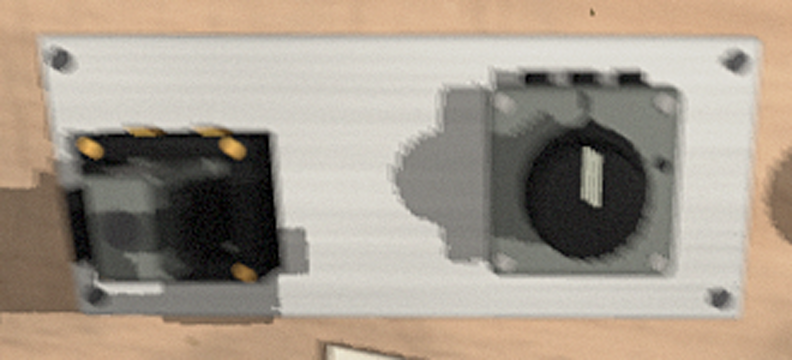

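```bash
python3 -m creep '[{"translation":[0.04,0.015,0.01],"twist":[-0.14,0,0],"hand":100},{"translation":[0.08,0.03,0.02],"twist":[-0.28,0,0],"hand":100},{"translation":[0.095,0.0315,0.0217],"twist":[-0.4,0,0],"hand":100},{"translation":[0.095,0.0315,0.0217],"twist":[-0.4,0,0],"hand":100},{"translation":[0.095,0.0315,0.0217],"twist":[-0.4,0,0],"hand":100}]' 40
python3 - <<'E'
from h import *
M=T(); np.save('M2.npy',M); im=save('wrist','pics/w2.png')
go([.521,-.0745,.087],-1.06)
print(proj('wrist',[[.521,-.0745,.096]],c2w('wrist',M)))
E
```

```text
time: 1.65
tool_pos: [0.5211, -0.0741, 0.1563]
tool_rot: [2.634, 1.566, 1.571]
contact_force: [0.1, -0.1, -0.2]
opening: 0.0916
trans [ 0.0641 -0.0008  0.0003] twist [-0.0025 -0.0031 -0.0037] jaw now -1.0625
trans [ 0.0641 -0.0008  0.0003] twist [ 3.1391 -0.0057  0.0048] jaw now -1.0625
tool_pos [ 0.5214 -0.0741  0.1571] q [-0.289  0.44   1.656  0.005  1.045  0.77 ] t 1.7
[[324.1310691  270.25209743]]
```

View pics/w2.png

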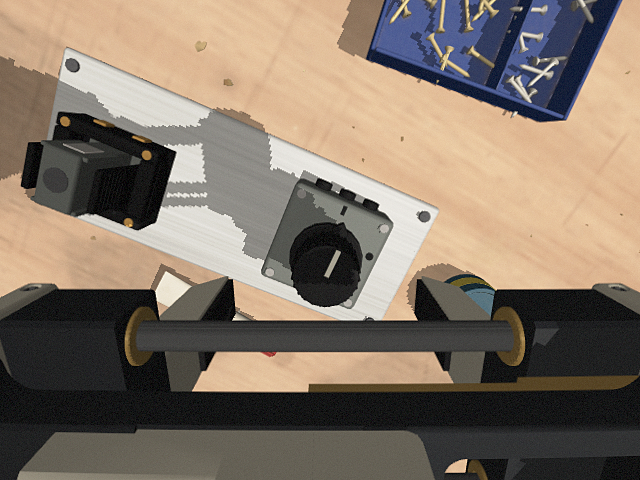

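The knob top is centred near (326,273) against a predicted (324,270), with the pointer at the dash and the dot at (369,257). I'll check it with an overlay.

```bash
python3 - <<'E'
from h import *
M=np.load('M2.npy'); C=c2w('wrist',M); im=cv2.imread('pics/w2.png')
S=4; c=cv2.resize(im[160:325,215:415],None,fx=S,fy=S,interpolation=cv2.INTER_CUBIC)
a=np.linspace(0,6.283,90)
for r,z,col in ((.021,.096,(0,255,0)),(.026,.064,(0,255,255))):
    p=proj('wrist',np.c_[.521+r*np.cos(a),-.0745+r*np.sin(a),0*a+z],C)
    cv2.polylines(c,[((p-[215,160]+.5)*S).astype(np.int32)],True,col,1)
y=.1105;X=np.array([np.cos(y),np.sin(y)]);Y=np.array([-X[1],X[0]])
k=[np.r_[np.array([.521,-.0745])+X*i*.04+Y*j*.04,.042] for i,j in ((1,1),(1,-1),(-1,-1),(-1,1))]
cv2.polylines(c,[((proj('wrist',k,C)-[215,160]+.5)*S).astype(np.int32)],True,(0,0,255),1)
cv2.imwrite('pics/w2c.png',c[:600,:800])
for uv,z in (((326,273),.096),((322,270),.096),((302,184),.042),((392,225),.042),((262,273),.042)): print(uv,ray('wrist',uv,z,C).round(4))
E
```

```text
(326, 273) [ 0.52   -0.0764  0.096 ]
(322, 270) [ 0.5205 -0.0733  0.096 ]
(302, 184) [ 0.5527 -0.0382  0.042 ]
(392, 225) [ 0.5586 -0.1111  0.042 ]
(262, 273) [ 0.4768 -0.0434  0.042 ]
```

View pics/w2c.png

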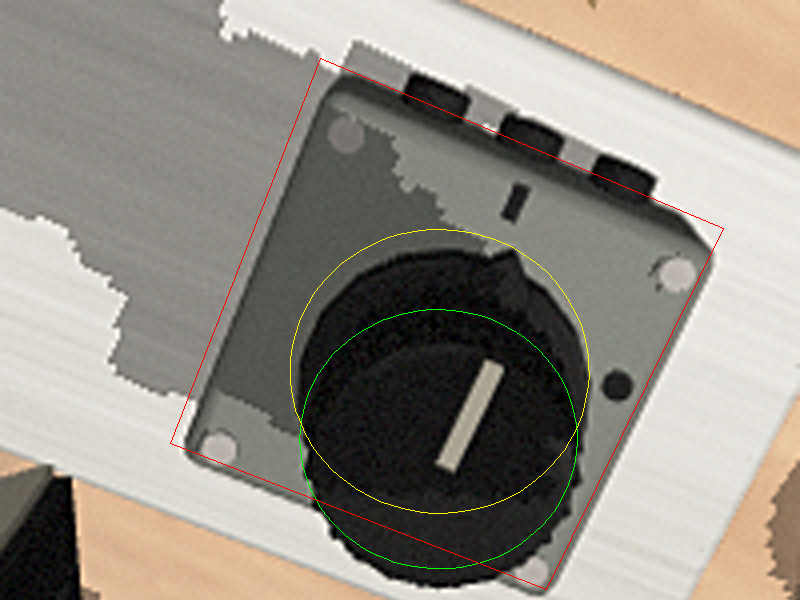

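The overlay puts the knob about 2.5 mm further along -tool y, at about (0.5195, -0.0763), which agrees with the fixed cameras. I'll descend.

```bash
python3 -m creep '[{"translation":[0.03,-0.003,0.001],"twist":[0,0,0],"hand":100},{"translation":[0.055,-0.003,0.001],"twist":[0,-0.003,-0.003],"hand":100},{"translation":[0.064,-0.003,0.001],"twist":[0,-0.003,-0.003],"hand":100},{"translation":[0.064,-0.003,0.001],"twist":[0,-0.003,-0.003],"hand":60},{"translation":[0.064,-0.003,0.001],"twist":[0,-0.003,-0.003],"hand":20}]' 30
python3 -m creep '[{"translation":[0,0,0],"twist":[0,0,0],"hand":20},{"translation":[0,0,0],"twist":[0,0,0],"hand":20},{"translation":[0,0,0],"twist":[0,0,0],"hand":20},{"translation":[0,0,0],"twist":[0,0,0],"hand":20}]' 30
python3 - <<'E'
from h import *
go([.5195,-.0763,.087],-1.06); print(robot.observe()['torque'])
E
```

```text
time: 2.2
tool_pos: [0.5202, -0.0764, 0.0945]
tool_rot: [0.968, 1.568, -0.095]
contact_force: [-0.1, 0.4, -0.3]
opening: 0.08
time: 2.6
tool_pos: [0.5204, -0.0764, 0.0948]
tool_rot: [0.945, 1.567, -0.118]
contact_force: [0.1, -0.0, 0.0]
opening: 0.0487
trans [ 0.0018 -0.0007 -0.0005] twist [-0.0032  0.002  -0.0027] jaw now -1.0632
trans [ 0.0018 -0.0007 -0.0005] twist [ 3.1384e+00 -4.3000e-03 -3.1000e-03] jaw now -1.0632
tool_pos [ 0.5204 -0.0764  0.0948] q [-2.920e-01  5.220e-01  1.725e+00  1.000e-03  8.910e-01  7.710e-01] t 2.6
[-0.00884316  0.01697803  0.01783647]
```

```bash
python3 -m creep '[{"translation":[0.001,0,0],"twist":[0,0,0],"hand":20},{"translation":[0.001,0,0],"twist":[0,0,0],"hand":20},{"translation":[0.001,0,0],"twist":[0,0,0],"hand":20},{"translation":[0.001,0,0],"twist":[0,0,0],"hand":20}]' 30
python3 - <<'E'
from h import *
go([.5195,-.0763,.087],-1.06); print(robot.observe()['torque'])
E
```

```text
time: 3.0
tool_pos: [0.5198, -0.0755, 0.094]
tool_rot: [1.517, 1.568, 0.453]
contact_force: [-2.3, 4.2, 3.7]
opening: 0.0409
trans [ 0.001  -0.0006  0.0005] twist [-0.0033  0.0001 -0.0024] jaw now -1.0633
trans [ 0.001  -0.0006  0.0005] twist [ 3.1382e+00 -3.7000e-03 -2.0000e-04] jaw now -1.0633
tool_pos [ 0.5198 -0.0755  0.094 ] q [-0.291  0.523  1.726  0.002  0.891  0.771] t 3.0
[ 0.7271919   0.38787454 -0.05197247]
```

```bash
python3 -m creep '[{"translation":[0.004,0,-0.0005],"twist":[0,0,0],"hand":20},{"translation":[0.008,0,-0.001],"twist":[0,0,0],"hand":20},{"translation":[0.0105,0,-0.001],"twist":[0,0,0],"hand":20},{"translation":[0.0105,0,-0.001],"twist":[0,0,0],"hand":20}]' 40
python3 - <<'E'
from h import *
go([.5195,-.0763,.087],-1.06); print(robot.observe()['torque'])
E
```

```text
time: 3.4
tool_pos: [0.5199, -0.0753, 0.0847]
tool_rot: [0.964, 1.567, -0.099]
contact_force: [-1.8, -1.7, 9.0]
opening: 0.0415
trans [-0.0083 -0.0008  0.0007] twist [-0.003   0.0022 -0.0031] jaw now -1.063
trans [-0.0083 -0.0008  0.0007] twist [ 3.1386 -0.0049 -0.0034] jaw now -1.063
tool_pos [ 0.5199 -0.0753  0.0847] q [-2.900e-01  5.360e-01  1.736e+00  1.000e-03  8.660e-01  7.720e-01] t 3.4
[-0.4359386   0.39882247 -0.08354028]
```

```bash
python3 -m creep '[{"translation":[0.001,0,0],"twist":[0.12,0,0],"hand":20},{"translation":[0.001,0,0],"twist":[0.26,0,0],"hand":20},{"translation":[0.001,0,0],"twist":[0.4,0,0],"hand":20},{"translation":[0.001,0,0],"twist":[0.54,0,0],"hand":20},{"translation":[0.001,0,0],"twist":[0.66,0,0],"hand":20}]' 40
python3 - <<'E'
from h import *
go([.5195,-.0763,.087],-1.06-.7); print(robot.observe()['torque'])
E
```

```text
time: 3.9
tool_pos: [0.52, -0.0769, 0.0847]
tool_rot: [1.075, 1.565, -0.652]
contact_force: [-4.4, -6.8, 8.8]
opening: 0.0411
trans [-0.0083 -0.0005 -0.0005] twist [ 0.0325  0.0026 -0.005 ] jaw now -1.7275
trans [-0.0083 -0.0005 -0.0005] twist [-3.1091  0.0077  0.004 ] jaw now -1.7275
tool_pos [ 0.52   -0.0769  0.0847] q [-0.292  0.536  1.736 -0.003  0.865  1.438] t 3.9
[-1.57194183  0.97778505  0.02684149]
```

```bash
python3 -m creep '[{"translation":[0.001,-0.0004,0.0008],"twist":[0.14,0,0],"hand":20},{"translation":[0.001,-0.0004,0.0008],"twist":[0.28,0,0],"hand":20},{"translation":[0.001,-0.0004,0.0008],"twist":[0.42,0,0],"hand":20},{"translation":[0.001,-0.0004,0.0008],"twist":[0.55,0,0],"hand":20},{"translation":[0.001,-0.0004,0.0008],"twist":[0.64,0,0],"hand":20}]' 40
python3 - <<'E'
from h import *
go([.5195,-.0763,.087],-1.063-1.309); print(robot.observe()['torque'])
E
```

```text
time: 4.4
tool_pos: [0.519, -0.0784, 0.0846]
tool_rot: [1.417, 1.565, -0.955]
contact_force: [-5.9, -4.0, 10.4]
opening: 0.0411
trans [-0.0084 -0.0011 -0.0018] twist [ 0.0005  0.0009 -0.0061] jaw now -2.3715
trans [-0.0084 -0.0011 -0.0018] twist [-3.1411e+00  9.5000e-03  1.5000e-03] jaw now -2.3715
tool_pos [ 0.519  -0.0784  0.0846] q [-0.294  0.535  1.738 -0.005  0.864  2.081] t 4.4
[-0.66558192  1.30695622  0.31248738]
```

```bash
python3 -m creep '[{"translation":[0.0005,0,0],"twist":[0.03,0,0],"hand":20},{"translation":[0.0005,0,0],"twist":[0.06,0,0],"hand":20},{"translation":[0.0005,0,0],"twist":[0.08,0,0],"hand":20},{"translation":[0.0005,0,0],"twist":[0.08,0,0],"hand":20}]' 40
python3 - <<'E'
from h import *
go([.5195,-.0763,.087],-1.063-1.309); print(robot.observe()['torque'])
save('wrist','pics/w3.png')
E
```

```text
time: 4.8
tool_pos: [0.5192, -0.0789, 0.0851]
tool_rot: [1.419, 1.563, -1.03]
contact_force: [-1.9, -0.6, 8.7]
opening: 0.041
trans [-0.0079 -0.0018 -0.0019] twist [-0.0767  0.0015 -0.008 ] jaw now -2.4487
trans [-0.0079 -0.0018 -0.0019] twist [ 3.0648e+00 -1.2200e-02 -2.4000e-03] jaw now -2.4487
tool_pos [ 0.5192 -0.0789  0.0851] q [-0.294  0.534  1.737 -0.007  0.864  2.16 ] t 4.8
[-0.19993081  0.63243919  1.10910977]
```

View pics/w3.png

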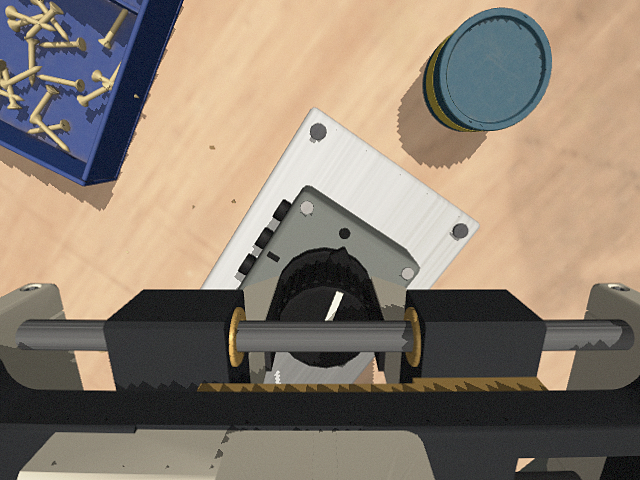

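The nose and pointer are at the dot (345,234), and the 1.1 N m moment means it has reached the end stop. I'll open and rise.

```bash
python3 -m creep '[{"translation":[0,0,0],"twist":[0,0,0],"hand":100},{"translation":[0,0,0],"twist":[0,0,0],"hand":100},{"translation":[0,0,0],"twist":[0,0,0],"hand":100},{"translation":[0,0,0],"twist":[0,0,0],"hand":100},{"translation":[-0.01,0,0],"twist":[0,0,0],"hand":100}]' 40
python3 -m creep '[{"translation":[-0.04,0,0],"twist":[-0.14,0,0],"hand":100},{"translation":[-0.08,0,0],"twist":[-0.28,0,0],"hand":100},{"translation":[-0.12,0,0],"twist":[-0.42,0,0],"hand":100},{"translation":[-0.15,0,0],"twist":[-0.56,0,0],"hand":100},{"translation":[-0.15,0,0],"twist":[-0.7,0,0],"hand":100}]' 40
python3 - <<'E'
from h import *
go([.487,.07,.18],-1.46)
E
```

```text
time: 5.35
tool_pos: [0.5181, -0.0786, 0.0941]
tool_rot: [1.021, 1.565, -1.427]
contact_force: [0.2, -0.5, -0.1]
opening: 0.0765
time: 5.85
tool_pos: [0.5198, -0.0782, 0.2495]
tool_rot: [1.018, 1.558, -0.724]
contact_force: [-0.4, 0.1, -0.2]
opening: 0.0919
trans [ 0.0619 -0.0584 -0.1409] twist [-0.2826  0.0084 -0.0101] jaw now -1.7427
trans [ 0.0619 -0.0584 -0.1409] twist [ 2.8589 -0.0146 -0.0121] jaw now -1.7427
tool_pos [ 0.5198 -0.0782  0.2495] q [-0.292  0.339  1.535 -0.006  1.256  1.452] t 5.85
```

```bash
python3 -m creep '[{"translation":[0.01,-0.015,-0.04],"twist":[-0.14,0,0],"hand":100},{"translation":[0.02,-0.03,-0.085],"twist":[-0.28,0.008,-0.01],"hand":100},{"translation":[0.04,-0.048,-0.13],"twist":[-0.283,0.008,-0.01],"hand":100},{"translation":[0.04,-0.061,-0.163],"twist":[-0.283,0.008,-0.01],"hand":100},{"translation":[0.04,-0.061,-0.163],"twist":[-0.283,0.008,-0.01],"hand":100}]' 40
python3 -m creep '[{"translation":[0,0,0],"twist":[0,0,0],"hand":100}]' 40
python3 - <<'E'
from h import *
M=T(); np.save('M3.npy',M); save('wrist','pics/w4.png')
go([.487,.092,.2],-1.46)
E
```

```text
time: 6.35
tool_pos: [0.4862, 0.0961, 0.2076]
tool_rot: [-2.03, 1.569, 2.799]
contact_force: [0.4, -0.2, 0.8]
opening: 0.0919
time: 6.45
tool_pos: [0.4863, 0.0965, 0.2082]
tool_rot: [-1.868, 1.57, 2.962]
contact_force: [0.5, -0.6, 0.1]
opening: 0.0919
trans [0.0022 0.0002 0.0044] twist [ 0.0061 -0.0008  0.0011] jaw now -1.4539
trans [0.0022 0.0002 0.0044] twist [-3.1355e+00 -1.8000e-03 -1.2000e-03] jaw now -1.4539
tool_pos [0.4863 0.0963 0.2082] q [4.000e-02 3.310e-01 1.670e+00 1.000e-03 1.142e+00 1.494e+00] t 6.5
```

View pics/w4.png

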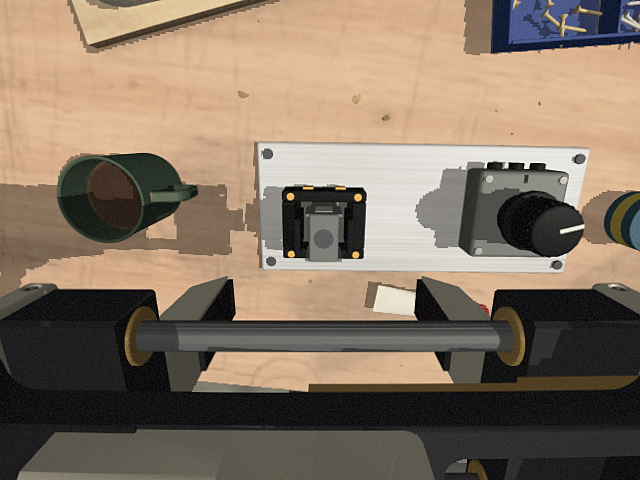

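The knob is up with its pointer towards -y at (570,230). The holder's top face spans about (283,187) to (364,261), and the carrier top is at about (323,239).

```bash
python3 - <<'E'
from h import *
M=np.load('M3.npy'); C=c2w('wrist',M); im=cv2.imread('pics/w4.png')
P=[ray('wrist',uv,.038,C) for uv in ((283,187),(367,188),(364,261),(283,260))]
h=np.mean(P,0); print('holder',h,[np.linalg.norm(P[i]-P[i-1]).round(4) for i in range(4)])
Q=[ray('wrist',uv,.008,C) for uv in ((258,142),(590,149),(565,272),(261,268))]
print('plate',np.mean(Q,0),[np.linalg.norm(Q[i]-Q[i-1]).round(4) for i in range(4)])
print('yaws',[np.arctan2(*(d[1::-1]))-np.pi/2 for d in (P[0]-P[1],P[3]-P[2],Q[0]-Q[1],Q[3]-Q[2])])
print('carrier top',ray('wrist',(323,239),.08,C))
ox,oy,S=240,170,6
c=cv2.resize(im[oy:oy+100,ox:ox+133],None,fx=S,fy=S,interpolation=cv2.INTER_CUBIC)
y=.1105;X=np.array([np.cos(y),np.sin(y)]);Y=np.array([-X[1],X[0]])
for a,b,z,col in ((.032,.038,.038,(0,0,255)),(.02,.012,.08,(0,255,0)),(.015,.024,.076,(0,255,255))):
    k=[np.r_[h[:2]+X*i*a+Y*j*b,z] for i,j in ((1,1),(1,-1),(-1,-1),(-1,1))]
    cv2.polylines(c,[((proj('wrist',k,C)-[ox,oy]+.5)*S).astype(np.int32)],True,col,1)
cv2.imwrite('pics/w4c.png',c)
E
```

```text
holder [0.48694943 0.09595081 0.038     ] [np.float64(0.0687), np.float64(0.0744), np.float64(0.0687), np.float64(0.0763)]
plate [0.50531976 0.00240266 0.008     ] [np.float64(0.1266), np.float64(0.3163), np.float64(0.126), np.float64(0.3206)]
yaws [np.float64(0.10649149608481356), np.float64(0.10543974592592065), np.float64(0.10154259483707562), np.float64(0.10341344300191624)]
carrier top [0.48594384 0.09677268 0.08      ]
```

View pics/w4c.png

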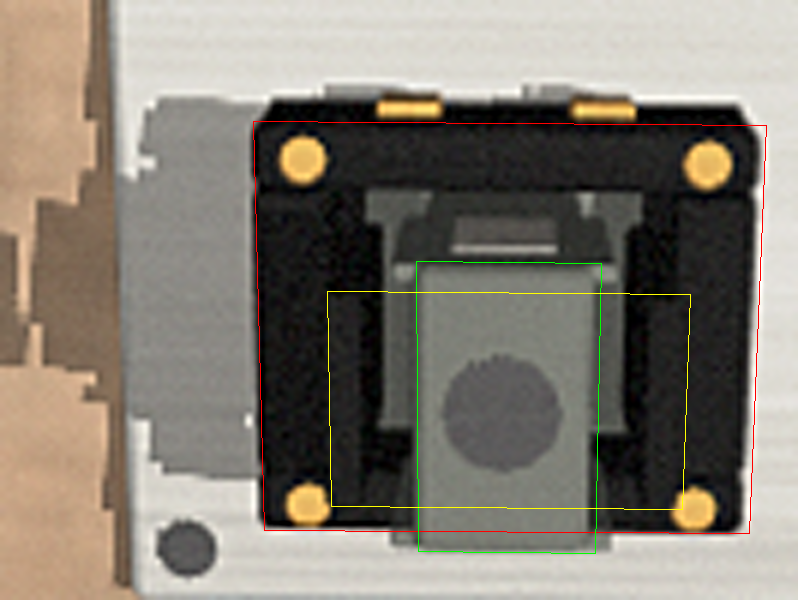

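```bash
python3 -m creep '[{"translation":[0.045,0,0],"twist":[0.012,0,0],"hand":100},{"translation":[0.09,0,0],"twist":[0.012,0,0],"hand":100},{"translation":[0.125,0,0],"twist":[0.012,0,0],"hand":100},{"translation":[0.14,0,0],"twist":[0.012,0,0],"hand":90},{"translation":[0.14,0,0],"twist":[0.012,0,0],"hand":70}]' 30
python3 - <<'E'
from h import *
go([.4865,.0965,.062],-1.466)
E
```

```text
time: 7.0
tool_pos: [0.4852, 0.095, 0.0663]
tool_rot: [-1.724, 1.565, 3.091]
contact_force: [-0.2, -0.5, -0.4]
opening: 0.0805
trans [-0.0017  0.0015 -0.0014] twist [-0.0019 -0.0009  0.0056] jaw now -1.4679
trans [-0.0017  0.0015 -0.0014] twist [3.1397e+00 8.8000e-03 1.4000e-03] jaw now -1.4679
tool_pos [0.4852 0.095  0.0663] q [3.800e-02 5.260e-01 1.829e+00 1.000e-03 7.920e-01 1.505e+00] t 7.0
```

```bash
python3 -m creep '[{"translation":[-0.0015,0.0015,-0.0014],"twist":[0,0,0.005],"hand":70},{"translation":[-0.0015,0.0015,-0.0014],"twist":[0,0,0.005],"hand":55},{"translation":[-0.0015,0.0015,-0.0014],"twist":[0,0,0.005],"hand":50},{"translation":[-0.0015,0.0015,-0.0014],"twist":[0,0,0.005],"hand":50},{"translation":[-0.0015,0.0015,-0.0014],"twist":[0,0,0.005],"hand":30}]' 30
python3 -m creep '[{"translation":[0,0,0],"twist":[0,0,0],"hand":10},{"translation":[0,0,0],"twist":[0,0,0],"hand":10},{"translation":[0,0,0],"twist":[0,0,0],"hand":10},{"translation":[0,0,0],"twist":[0,0,0],"hand":10}]' 35
python3 - <<'E'
from h import *
go([.4865,.0965,.062],-1.466);print(robot.observe()['torque'])
E
```

```text
time: 7.5
tool_pos: [0.4871, 0.0966, 0.0687]
tool_rot: [2.099, 1.569, 0.631]
contact_force: [-0.8, -0.3, 5.4]
opening: 0.0423
time: 7.9
tool_pos: [0.4872, 0.0967, 0.0692]
tool_rot: [1.965, 1.569, 0.498]
contact_force: [-2.5, 0.4, 5.7]
opening: 0.0337
trans [ 0.0012 -0.0007  0.0001] twist [-0.0016 -0.0007 -0.0017] jaw now -1.4676
trans [ 0.0012 -0.0007  0.0001] twist [ 3.14e+00 -2.70e-03  1.10e-03] jaw now -1.4676
tool_pos [0.4872 0.0967 0.0692] q [4.100e-02 5.220e-01 1.826e+00 1.000e-03 7.920e-01 1.508e+00] t 7.9
[-0.0252871   0.28494484 -0.02459859]
```

```bash
python3 -m creep '[{"translation":[-0.005,0,0],"twist":[0,0,0],"hand":10},{"translation":[-0.012,0,0],"twist":[0,0,0],"hand":10},{"translation":[-0.02,0,0],"twist":[0,0,0],"hand":10},{"translation":[-0.025,0,0],"twist":[0,0,0],"hand":10}]' 35
python3 - <<'E'
from h import *
go([.4865,.0965,.162],-1.466);print(robot.observe()['torque'])
E
```

```text
time: 8.3
tool_pos: [0.4874, 0.0967, 0.0951]
tool_rot: [1.816, 1.568, 0.348]
contact_force: [0.5, 0.4, -1.7]
opening: 0.0333
trans [-0.0729 -0.0007  0.    ] twist [-0.0015 -0.0006 -0.0026] jaw now -1.4675
trans [-0.0729 -0.0007  0.    ] twist [ 3.1401e+00 -4.0000e-03  1.0000e-03] jaw now -1.4675
tool_pos [0.4874 0.0967 0.0951] q [4.100e-02 4.800e-01 1.805e+00 1.000e-03 8.540e-01 1.508e+00] t 8.3
[0.03996327 0.00422017 0.02148267]
```

```bash
python3 -m creep '[{"translation":[-0.02,0,0],"twist":[0,0,0],"hand":10},{"translation":[-0.04,0,0],"twist":[0,0,0],"hand":10},{"translation":[-0.06,0,0],"twist":[0,0,0],"hand":10},{"translation":[-0.073,0,0],"twist":[0,0,0],"hand":10},{"translation":[-0.073,0,0],"twist":[0,0,0],"hand":10}]' 35
python3 -m creep '[{"translation":[0,0,0],"twist":[0,0,0],"hand":10},{"translation":[0,0,0],"twist":[0,0,0],"hand":10},{"translation":[0,0,0],"twist":[0,0,0],"hand":10},{"translation":[0,0,0],"twist":[0,0,0],"hand":10},{"translation":[0,0,0],"twist":[0,0,0],"hand":10}]' 35
python3 - <<'E'
from h import *
s=robot.observe(); print(abs(s['qvel']).max(),s['tool_pos'])
a=save('side','pics/s5.png'); b=save('scene','pics/s5b.png')
A=cv2.resize(a[150:360,240:400],(400,525),interpolation=2); B=cv2.resize(b[150:320,235:405],(400,400),interpolation=2)
c=np.zeros((525,800,3),np.uint8); c[:,:400]=A; c[:400,400:]=B; cv2.imwrite('pics/c5.png',c)
E
```

```text
time: 8.8
tool_pos: [0.4883, 0.0967, 0.1701]
tool_rot: [1.628, 1.564, 0.161]
contact_force: [0.5, -1.4, -1.8]
opening: 0.0335
time: 9.3
tool_pos: [0.4881, 0.0966, 0.1697]
tool_rot: [1.646, 1.565, 0.178]
contact_force: [0.2, 0.8, -1.4]
opening: 0.0335
0.0043199266104940424 [0.48809476 0.09663896 0.16966494]
```

View pics/c5.png

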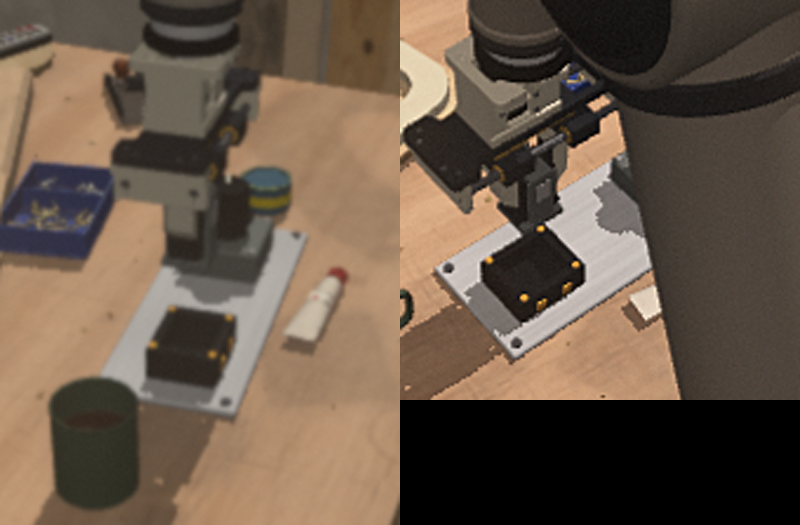

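The holder is empty and the carrier hangs upright between the fingers above it. The mug, tube and tin are undisturbed and the arm is still, so I'll hand in.

```bash
python3 -c "
from cell import robot
print(robot.hand_in(), robot.observe()['opening'])"
```

```text
the job is handed in; nothing more can be done
the job is handed in; nothing more can be done
```

The isolator is off and the fuse carrier is out of its holder. I handed the job in at about 9.4 s of robot time, and no verdict was reported.

- **Knob:** I gripped it, pushed it down about 9 mm and turned it clockwise to the end stop, where the moment rose to about 1.1 N m and the nose was at the dot. I then opened the gripper so it could spring up. A later wrist picture showed it still pointing to off, and it looked fully up. I could not read the joint values themselves.
- **Carrier:** I pinched both catches with 35 N and drew it straight up about 10 cm.
- **Last checks:**
  - The grip was steady and the arm almost still.
  - The force reading was about −1.4 N, close to the carrier's 1.2 N weight.
  - The pictures showed an empty holder, the carrier hanging upright above it, and the tin, tube and mug standing or lying as before.
- **Disagreement:** the gripper read a 33.5 mm opening, where fully pinched catches should give 36 mm. I took this as pad give. It also read about 1 mm small on the knob.

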